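# Line up the lidded cups with the straightedge

## Task

Take the long metal straightedge by its upright wooden grip and, with its edge, push the three lidded steel cups across the ash board until they stand in one straight row just past the dark inlaid line, their sides nearest the straightedge along that line. Keep the cups upright and touch them with nothing but the straightedge. Then draw it back clear of the cups and leave it lying flat on the board, on the side of the line it pushed from.

Things in the scene. Friction and masses are not known exactly. Their poses are not given: they have to be found in the camera images.
- straightedge: aluminium straightedge flat on the work surface, right of the board: blade 320 mm long (x), 80 wide (y: edges 40 from the centreline), 12 thick; dark upright wooden grip along its middle, 100 long (x), 20 thick (y), top 90 above the underside. 0.35 kg, balanced, same both ways round. Origin: centre of underside, z up. (A 130 mm scraper of like make lies farther off: not this.)
- row_line (a point): middle of the dark line (6 mm wide, flush) inlaid in the fixed ash board, on its top face 20 mm above the work surface. x along the line, away from the robot; y = push direction, to the left. Board: 360 mm along x, 240 on the -y side (cups start there), 200 on the +y side (glass jar 118 high and lidless cup, 80+ past the line). A cup with its near side on the line has origin y = 30 mm.
- cup1: stainless lidded cup, upright cylinder 60 mm in diameter, 48 high to the lid plus a 7 mm knob (55 in all), about 0.18 kg; origin at the centre of its underside, z up. One of three alike on the board, about 90 mm apart along the line, unevenly short of it: the nearest to the robot.
- cup2: stainless lidded cup, upright cylinder 60 mm in diameter, 48 high to the lid plus a 7 mm knob (55 in all), about 0.18 kg; origin at the centre of its underside, z up. One of three alike on the board, about 90 mm apart along the line, unevenly short of it: the middle one.
- cup3: stainless lidded cup, upright cylinder 60 mm in diameter, 48 high to the lid plus a 7 mm knob (55 in all), about 0.18 kg; origin at the centre of its underside, z up. One of three alike on the board, about 90 mm apart along the line, unevenly short of it: the farthest from the robot.
Mind the look-alikes: they are no part of the job. What is shaped like the cup3 but blue or purple is not meant.

How it is judged:
By the outcome, as a careful person would: the job done as asked, in the order asked, and still so for the second after the job is handed in, with the robot touching nothing.
It also fails if it takes over 42 s, if anything falls off the work surface, if the arm or the gripper's body presses on something with over 40 N, if the wrist force passes 120 N, or if a joint passes its speed limit or range.

## Robot

A 7-joint arm with a two-finger parallel gripper is mounted at the origin on the work surface. World frame = base frame: x ahead of the robot, y to its left, z up, the work surface at z = 0. Lengths are in m, angles in rad, forces in N, time in s.
With the tool pointing down it reaches from about 0.4 to 0.85 m from the base axis. Payload 10.4 kg.
Tool frame: the origin (TCP) lies on the centre line of the jaws, within the pads' length; the fingertips stand 17 mm ahead of it and the grasp point (between the pads) lies 2 mm behind it (env.finger_overhang is the distance from the TCP to the fingertips, in m); z points along the fingers, y is the line along which they close (so a half turn about z gives the same grasp; the last joint's range is limited). The gripper opens to 85 mm and grips with 20 to 120 N. Pads are 22 mm wide; open, the fingers measure 114 mm over their backs; the gripper's body (76 mm by 85 mm) begins 54 mm behind the grasp point. The pads swing forward as they close: fully open they stand 13 mm farther back than shut.
Start: joints at [-1.269, 0.332, -0.065, 1.46, 0.022, 1.35, -0.088], TCP at [0.199, 0.592, 0.248] pointing down, gripper open.
Joint ranges: [-2.6, 2.6], [-0.5, 2.12], [-1.47, 1.34], [0.16, 2.42], [-1.27, 4.41], [0.06, 2.06], [-2.6, 2.6]. Speed limits (rad/s): [2.22, 2.22, 2.79, 2.79, 3.14, 3.14, 3.14].

## Interface

Orientations are given as a unit quaternion [w, x, y, z].
In Python, from station import env, imaging gives the robot as it stands.
- The arm moves only by the shell command python3 -m inch 'ROWS' [FORCE]. ROWS is JSON, one flat list of numbers, 5 for each row, row after row: the closure, from 0 (fully open) to 1 (shut), then the shift along the tool's x, y, z in mm, then the turn about the tool's z in degrees. In form: [jaw, dx, dy, dz, turn, jaw, dx, dy, dz, turn, ...]. A call has 1 to 12 rows; each row is the pose to reach, as a shift and turn from the pose commanded when the call began, along the tool's axes at that moment; what a row does not reach only later rows make up. A row lasts 1/8 s, in which the tool goes at most 62.5 mm and 10.7 degrees, less where a joint would pass 70% of its speed; a pose out of reach is approached as far as the arm can. A call with a gripper value outside its range is refused whole. The fingers move at their own pace and stop on an object; FORCE is the grip in N (left out, the last holds). Time passes only in rows, so rows that repeat a pose let the fingers close. It gives the time, the measured TCP pose, the force, the opening and the grip force at its end, in the units of the state.
- env.state(): the state, without advancing time (a new reading comes with each control period).
- imaging.capture(name): name is "scene" or "top"; returns the picture (400x640x3 uint8, red, green, blue); there is no depth.
- imaging.camera_info(name): a dict with "K" (3x3 intrinsics, pixels), "dist_coeffs" ([k1, k2, p1, p2, k3] as OpenCV has them; the pictures are not rectified), "world_from_camera" (4x4, takes a point from camera to world coordinates). Camera axes: x right, y up, looking along -z (the intrinsics and any distortion apply to the point x, -y, -z); pixel columns grow to the right and rows downward; lengths in m; the calibration is good to about 2 mm. A picture is of the moment at which its call begins. camera_info takes no time and is no camera call.
- env.hand_in(): hands the job in; it is judged then, once.
The state is a dict: "time_s": time; "qpos": joint angles; "joint_vel": joint speeds; "tau": joint torques, N m; "tcp_pos": TCP position; "ee_rot": TCP orientation; "force": force on the tool from outside, world axes, zero at the start; "torque": the same for the moment, N m; "gripper_width": finger opening in m; "finger_force": force on a finger pad.
Only numpy, scipy, OpenCV 4.12 (cv2) and the standard library are available. Lean on these libraries where they do the work, as an engineer would, in place of code of your own. Each camera call takes 0.05 s, during which the arm holds its last target. There are 200 camera calls.

## Working session

There is one attempt and no reset: what is moved stays moved. The work goes in short steps, Python scripts to look and compute and a shell command to move; the robot and the scene stay as the last step left them, time stands still between calls to the robot, and variables do not carry over. Pictures are saved under pics/ and viewed, at most 10 in all, crops included, and the job is handed in when it is done.

```bash
mkdir -p pics; python3 - <<'E'
from station import env, imaging
import cv2
for n in("scene","top"):
    a=imaging.capture(n); cv2.imwrite(f"pics/{n}0.png",a[:,:,::-1])
    i=imaging.camera_info(n); print(n,i)
s=env.state(); print(s['time_s'],s['tcp_pos'],s['ee_rot'])
E
```

```text
scene {'K': array([[363.2533667 ,   0.        , 321.59838608],
       [  0.        , 363.2533667 , 201.25228491],
       [  0.        ,   0.        ,   1.        ]]), 'dist_coeffs': array([0.01721662, 0.        , 0.        , 0.        , 0.        ]), 'world_from_camera': array([[-0.46673353, -0.44475919,  0.76442729,  1.23496435],
       [ 0.88429324, -0.22138677,  0.41111236,  0.25233946],
       [-0.01361191,  0.8678578 ,  0.49662617,  0.45407642],
       [ 0.        ,  0.        ,  0.        ,  1.        ]])}
top {'K': array([[369.21968337,   0.        , 320.46560335],
       [  0.        , 369.21968337, 200.31229842],
       [  0.        ,   0.        ,   1.        ]]), 'dist_coeffs': array([-0.06934365,  0.        ,  0.        ,  0.        ,  0.        ]), 'world_from_camera': array([[-2.08738450e-02,  9.89833258e-01, -1.40692588e-01,
         5.24590000e-01],
       [-9.99775327e-01, -2.11846380e-02, -7.11509145e-04,
        -1.00932529e-01],
       [-3.68479695e-03,  1.40646126e-01,  9.90053074e-01,
         8.44795866e-01],
       [ 0.00000000e+00,  0.00000000e+00,  0.00000000e+00,
         1.00000000e+00]])}
0.1 [0.19937342 0.59204357 0.24759651] [-6.08836221e-05  1.61683999e-01  9.86842395e-01 -6.07400114e-04]
```

View pics/scene0.png

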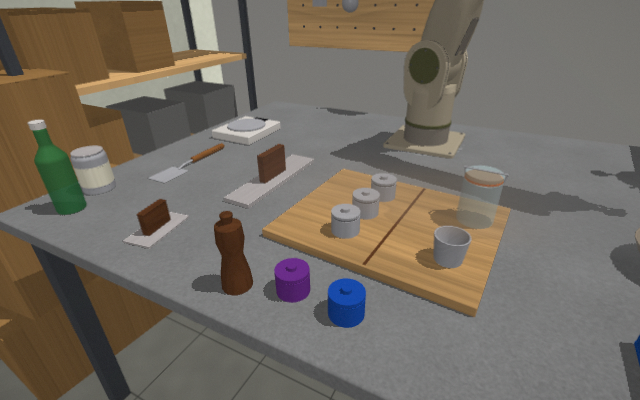

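View pics/top0.png

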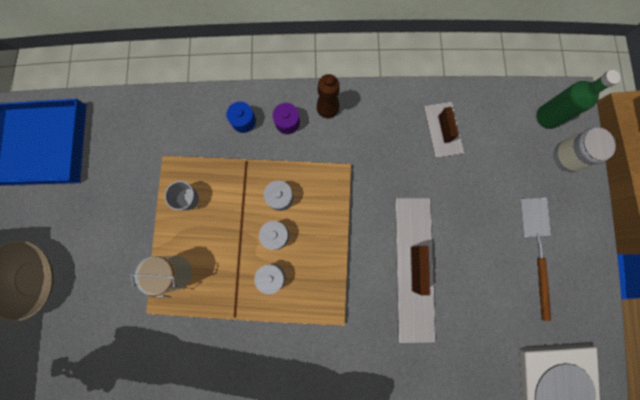

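Straightedge candidates in the top view: the long blade at (415,270), the short scraper at (445,130) and the spatula at (538,260). I choose the long one at (415,270). Cup candidates: steel lidded cups at (268,279), (273,235) and (278,194), which are cup1, cup2 and cup3. The blue (240,116), purple (286,117) and lidless (181,195) cups are not meant. The dark line runs from (247,160) to (236,316).

```bash
cat > h.py <<'E'
from station import env, imaging
import cv2, numpy as np
def ray(n,px,z):
    i=imaging.camera_info(n); u=cv2.undistortPoints(np.float64(px).reshape(-1,1,2),i['K'],i['dist_coeffs'])[:,0]
    T=i['world_from_camera']; d=np.c_[u[:,0],-u[:,1],-np.ones(len(u))]@T[:3,:3].T; o=T[:3,3]
    return (o+d*((z-o[2])/d[:,2])[:,None])[:,:2]
def blob(mask,x0,y0,x1,y1):
    m=np.zeros(mask.shape,np.uint8); m[y0:y1,x0:x1]=mask[y0:y1,x0:x1]
    c=cv2.findContours(m,cv2.RETR_EXTERNAL,cv2.CHAIN_APPROX_NONE)[0]
    return max(c,key=cv2.contourArea)[:,0]
def proj(n,P):
    i=imaging.camera_info(n); T=i['world_from_camera']; p=(np.atleast_2d(P)-T[:3,3])@T[:3,:3]
    return cv2.projectPoints(p*[1,-1,-1],np.zeros(3),np.zeros(3),i['K'],i['dist_coeffs'])[0][:,0]
E
cat > m.py <<'E'
from h import *
import sys
a=imaging.capture("top"); hsv=cv2.cvtColor(a,cv2.COLOR_RGB2HSV); g=a.astype(int)
# blade: bright, unsaturated, plus grip
bl=((hsv[:,:,2]>125)&(hsv[:,:,1]<60)).astype(np.uint8)
c=blob(bl,370,180,460,360); r=cv2.minAreaRect(np.float32(ray("top",c,.012))); print("blade",r)
gr=((hsv[:,:,1]>100)&(hsv[:,:,2]<130)).astype(np.uint8)
c=blob(gr,370,180,460,360); print("grip px",c.min(0),c.max(0))
# line: darkest column per row
P=[]
for y in list(range(168,310,3)):
    row=hsv[y,228:256,2].astype(float); w=np.clip(np.median(row)-20-row,0,None)
    if w.sum()>0: P.append((228+(w*np.arange(28)).sum()/w.sum(),y))
W=ray("top",P,.02); v=cv2.fitLine(np.float32(W),cv2.DIST_HUBER,0,.01,.01).ravel(); print("line",v, len(P))
cu=((hsv[:,:,1]<60)&(hsv[:,:,2]>90)).astype(np.uint8)
for k,(x,y) in enumerate([(268,279),(273,235),(278,194)]):
    c=blob(cu,x-22,y-20,x+22,y+20); e=cv2.minEnclosingCircle(np.float32(ray("top",c,.068))); print("cup",k+1,e)
bd=((hsv[:,:,0]<25)&(hsv[:,:,1]>70)&(hsv[:,:,2]>100)).astype(np.uint8)
c=blob(bd,130,140,365,340); b=cv2.boxPoints(cv2.minAreaRect(np.float32(ray("top",c,.02)))); print("board",b)
E
python3 m.py; python3 - <<'E'
import cv2
a=cv2.imread('pics/top0.png')[140:350,225:450]; cv2.imwrite('pics/crop0.png',cv2.resize(a,None,fx=2.6,fy=2.6,interpolation=cv2.INTER_CUBIC))
E
```

```text
blade ((0.48416194319725037, -0.30783775448799133), (0.08170796930789948, 0.31948792934417725), 88.93937683105469)
grip px [412 246] [429 294]
line [ 0.9976151  -0.0690223   0.56069404  0.0810813 ] 48
cup 1 ((0.47286689281463623, 0.010107474401593208), 0.03123309090733528)
cup 2 ((0.5635001063346863, 0.0006029964424669743), 0.031255222856998444)
cup 3 ((0.6492946743965149, -0.009066794067621231), 0.03144967183470726)
board [[ 0.36628932 -0.14657073]
 [ 0.7262593  -0.17154418]
 [ 0.7567428   0.26784778]
 [ 0.3967728   0.29282123]]
```

View pics/crop0.png

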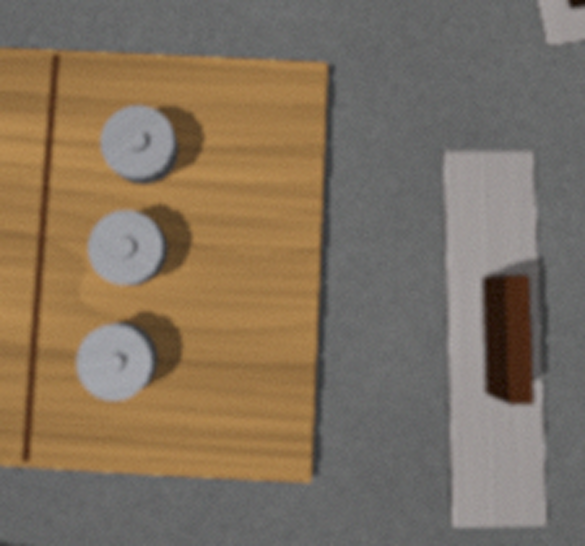

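The crop shows the long blade with its grip centred on it and three steel lidded cups right of the dark line, so the choice stands. Next, a helper for the shifts, plus a check of the grip centre.

```bash
cat > go.py <<'E'
import sys; from h import *
from scipy.spatial.transform import Rotation as R
# args: x y z yaw_deg triples: tool-frame shift (mm) and turn (deg) from measured pose; yaw = world angle of tool y
s=env.state(); r=R.from_quat(s['ee_rot'],scalar_first=True); M=r.as_matrix()
yw=np.degrees(np.arctan2(M[1,1],M[0,1])); print("t",s['time_s'],"tcp",s['tcp_pos'].round(4) if hasattr(s['tcp_pos'],'round') else s['tcp_pos'],"yaw",round(yw,2),"tilt z",M[:,2].round(4),"q7",round(s['qpos'][6],2),"w",round(s['gripper_width'],4),"F",np.round(s['force'],1))
v=list(map(float,sys.argv[1:]))
for k in range(0,len(v),4): print(((np.array(v[k:k+3])-s['tcp_pos'])@M*1e3).round(1),"turn",round(-(v[k+3]-yw),2))
E
python3 go.py .5 .2 .25 71.4 .484 -.308 .20 88.94
python3 -c "
from h import *
print(proj('top',[[.484+dx,-.308+dy,.09] for dx in(-.05,.05) for dy in(-.01,.01)]))"
```

```text
t 0.15 tcp [0.1994 0.5921 0.2477] yaw 71.39 tilt z [-3.e-04 -1.e-03 -1.e+00] q7 -0.09 w 0.0853 F [-1.6 -0.   0.9]
[-410.  -275.7   -2. ] turn -0.01
[-557.  -762.2   48.5] turn -17.55
[[430.69418783 295.39498579]
 [420.85843052 295.70671392]
 [428.03686622 245.49849775]
 [418.34158619 245.75217839]]
```

```bash
python3 -m inch '[0,-52,-35,0,0,0,-104,-70,0,0,0,-156,-105,0,0,0,-208,-140,0,0,0,-260,-175,0,0,0,-310,-210,0,-4,0,-360,-245,0,-8,0,-400,-290,0,-12,0,-420,-340,0,-17.5,0,-440,-395,0,-17.5,0,-460,-450,0,-17.5,0,-480,-505,0,-17.5]' 60; python3 go.py .484 -.308 .20 88.94
```

```text
time_s: 1.65
tcp_pos: [0.4928, -0.0413, 0.2483]
ee_rot: [0.0, 0.01, 1.0, 0.0]
force: [1.6, -0.1, 0.3]
gripper_width: 0.0851
finger_force: 0.0
t 1.65 tcp [ 0.4928 -0.0413  0.2483] yaw 88.9 tilt z [ 2.e-04  4.e-04 -1.e+00] q7 1.56 w 0.0851 F [ 1.6 -0.1  0.3]
[   3.7 -266.8   48.2] turn -0.04
```

```bash
python3 -m inch '[0,0,-55,0,0,0,1,-110,10,0,0,2,-165,20,0,0,3,-220,35,0,0,4,-255,45,0,0,4,-267,48,0,0,4,-267,48,0]'; python3 go.py .484 -.308 .06 88.94; python3 - <<'E'
import cv2
from station import imaging
a=imaging.capture("scene")[:,:,::-1]; cv2.imwrite('pics/s1.png',cv2.resize(a[60:260,180:420],None,fx=3,fy=3))
E
```

```text
time_s: 2.52
tcp_pos: [0.4839, -0.3062, 0.2]
ee_rot: [-0.0, 0.01, 1.0, 0.0]
force: [-0.2, 0.3, 0.7]
gripper_width: 0.0857
finger_force: 0.0
t 2.525 tcp [ 0.4839 -0.3062  0.2   ] yaw 88.85 tilt z [-7.e-04  3.e-04 -1.e+00] q7 2.19 w 0.0857 F [-0.2  0.3  0.7]
[ -0.2  -1.8 140. ] turn -0.09
```

View pics/s1.png

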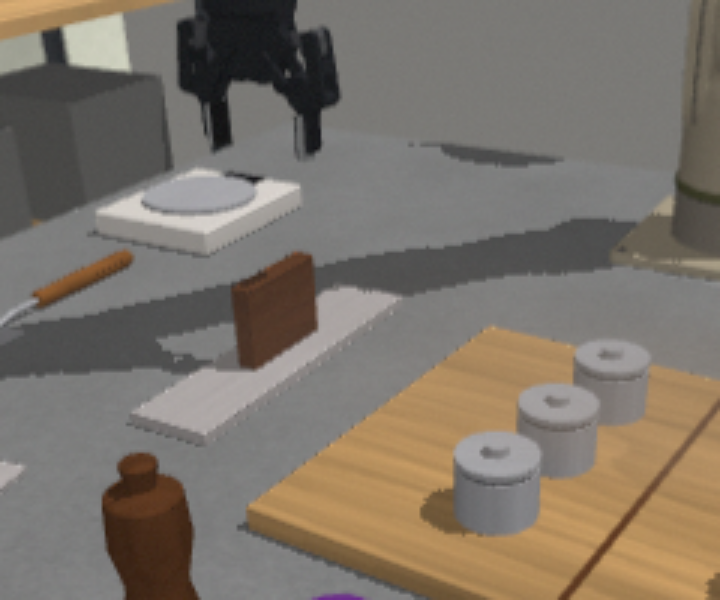

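The view shows the open jaws at (215..310, 140), straddling the grip at (275,310) along their closing line with nothing in the way. Descend and close.

```bash
python3 -m inch '[0,0,-2,50,0,0,0,-2,95,0,0,0,-2,125,0,0,0,-2,140,0,0.4,0,-2,140,0,1,0,-2,140,0,1,0,-2,140,0,1,0,-2,140,0,1,0,-2,140,0,1,0,-2,140,0]' 80; python3 go.py .484 -.308 .11 86.04
```

```text
time_s: 3.82
tcp_pos: [0.4847, -0.3083, 0.0613]
ee_rot: [0.001, 0.01, 1.0, 0.0]
force: [-0.9, 1.3, 6.7]
gripper_width: 0.0193
finger_force: 79.4
t 3.825 tcp [ 0.4847 -0.3083  0.0613] yaw 88.9 tilt z [ 1.6e-03  1.0e-04 -1.0e+00] q7 2.29 w 0.0193 F [-0.9  1.3  6.7]
[  0.6   0.3 -48.7] turn 2.86
```

```bash
python3 -m inch '[1,0,0,-20,0,1,0,0,-45,0,1,0,0,-55,0,1,0,0,-55,0]'; python3 go.py .552 -.0887 .115 86.04
```

```text
time_s: 4.32
tcp_pos: [0.4843, -0.3084, 0.116]
ee_rot: [0.001, 0.01, 1.0, -0.0]
force: [0.8, 0.3, -4.2]
gripper_width: 0.0192
finger_force: 78.9
t 4.325 tcp [ 0.4843 -0.3084  0.116 ] yaw 88.89 tilt z [ 1.4e-03 -2.0e-04 -1.0e+00] q7 2.25 w 0.0192 F [ 0.8  0.3 -4.2]
[-63.5 221.    1.1] turn 2.85
```

```bash
python3 -m inch '[1,-5,15,0,0.5,1,-15,50,0,1,1,-25,90,0,2,1,-38,130,0,2.8,1,-50,170,0,2.8,1,-58,200,0,2.8,1,-63,215,0,2.8,1,-63.5,221,0,2.8,1,-63.5,221,0,2.8,1,-63.5,221,0,2.8]'; python3 go.py .552 -.0887 .083 86.04; python3 - <<'E'
from h import *
a=imaging.capture("top"); hsv=cv2.cvtColor(a,cv2.COLOR_RGB2HSV)
cv2.imwrite('pics/t2.png',cv2.resize(a[140:350,140:400,::-1],None,fx=2.6,fy=2.6))
E
```

```text
time_s: 5.58
tcp_pos: [0.5514, -0.09, 0.1153]
ee_rot: [-0.0, 0.035, 0.999, -0.0]
force: [-0.5, 0.3, -4.1]
gripper_width: 0.0193
finger_force: 78.8
t 5.575 tcp [ 0.5514 -0.09    0.1153] yaw 85.98 tilt z [-1.e-04 -3.e-04 -1.e+00] q7 1.76 w 0.0193 F [-0.5  0.3 -4.1]
[-0.5  1.3 32.3] turn -0.06
```

View pics/t2.png

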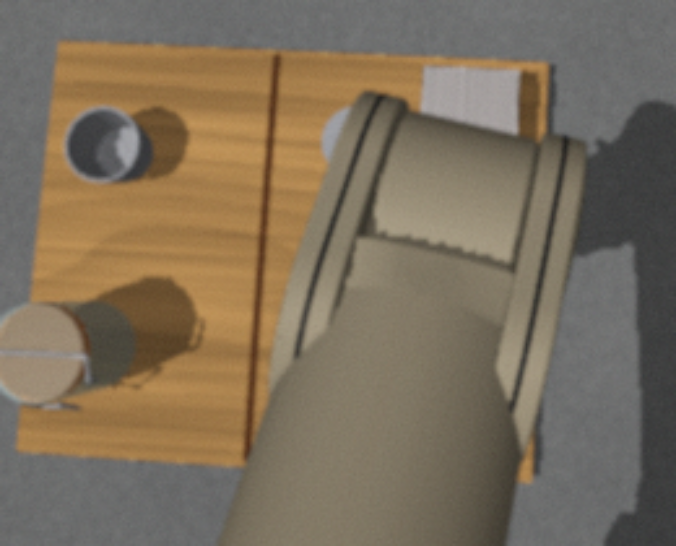

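The top view shows the arm hiding the middle of the blade. The blade's far end is visible over the board at crop (421..522, 66), square to the line and clear of cup3 at (335,130). Lower it to about 1 mm above the board.

```bash
python3 -c "
from h import *
print(ray('top',[[140+421/2.6,140+66/2.6]],.066),'expect .7138 -.0611')"
python3 -m inch '[1,-0.5,1,15,0,1,-0.5,1,27,0,1,-0.5,1,32,0,1,-0.5,1,32,0]'; python3 go.py .5607 .0394 .083 86.04; python3 - <<'E'
from h import *
a=imaging.capture("scene")
cv2.imwrite('pics/s3.png',cv2.resize(a[130:280,220:440,::-1],None,fx=3.6,fy=3.6))
E
```

```text
[[ 0.71236287 -0.06189077]] expect .7138 -.0611
time_s: 6.12
tcp_pos: [0.552, -0.0877, 0.0827]
ee_rot: [-0.0, 0.034, 0.999, -0.0]
force: [-0.2, -0.2, -2.8]
gripper_width: 0.0191
finger_force: 78.8
t 6.125 tcp [ 0.552  -0.0877  0.0827] yaw 86.08 tilt z [-9.e-04 -1.e-04 -1.e+00] q7 1.78 w 0.0191 F [-0.2 -0.2 -2.8]
[  0.  127.4  -0.3] turn 0.04
```

View pics/s3.png

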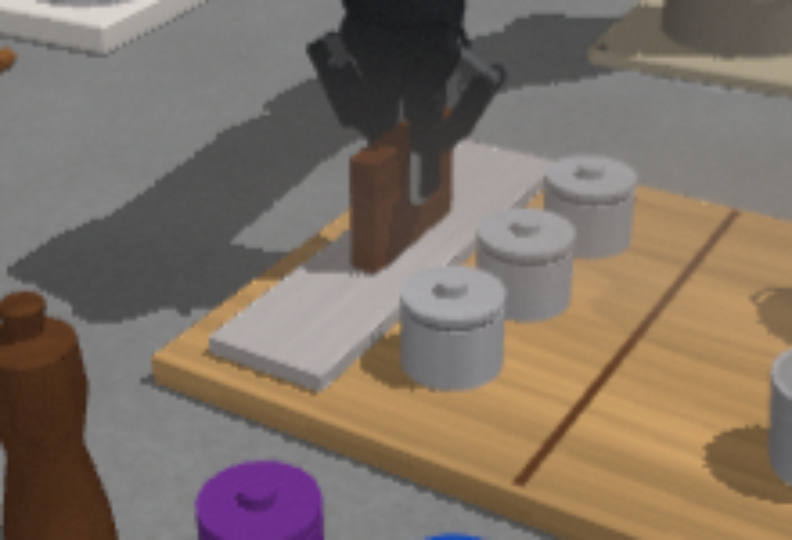

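The scene view shows the blade lying low over the board beside the cups, with cup1 to cup3 at (590,205), (525,262) and (452,325), all upright. The line runs from (737,212) to (520,483). Push gently.

```bash
python3 -m inch '[1,0,6,0,0,1,0,13,0,0,1,0,20,0,0,1,0,27,0,0,1,0,34,0,0,1,0,42,0,0,1,0,50,0,0,1,0,59,0,0,1,0,68,0,0,1,0,77,0,0,1,0,86,0,0,1,0,94,0,0]' && python3 -m inch '[1,0,7,0,0,1,0,13,0,0,1,0,18,0,0,1,0,22,0,0,1,0,25,0,0,1,0,27,0,0,1,0,29,0,0,1,0,30,0,0,1,0,30,0,0,1,0,30,0,0]'; python3 go.py .5609 .0410 .0827 86.04; python3 - <<'E'
from h import *
a=imaging.capture("scene")
cv2.imwrite('pics/s4.png',cv2.resize(a[130:280,220:440,::-1],None,fx=3.6,fy=3.6))
E
```

```text
time_s: 7.68
tcp_pos: [0.5589, 0.0054, 0.0836]
ee_rot: [0.0, 0.034, 0.999, -0.001]
force: [-0.8, -6.0, -1.1]
gripper_width: 0.0192
finger_force: 79.0
time_s: 8.93
tcp_pos: [0.5609, 0.0351, 0.0835]
ee_rot: [0.0, 0.035, 0.999, -0.001]
force: [-0.9, -6.6, -0.8]
gripper_width: 0.0189
finger_force: 79.1
t 8.925 tcp [0.5609 0.0351 0.0835] yaw 86.04 tilt z [ 3.0e-04 -1.2e-03 -1.0e+00] q7 1.54 w 0.0189 F [-0.9 -6.6 -0.8]
[0.4 5.9 0.8] turn -0.0
```

View pics/s4.png

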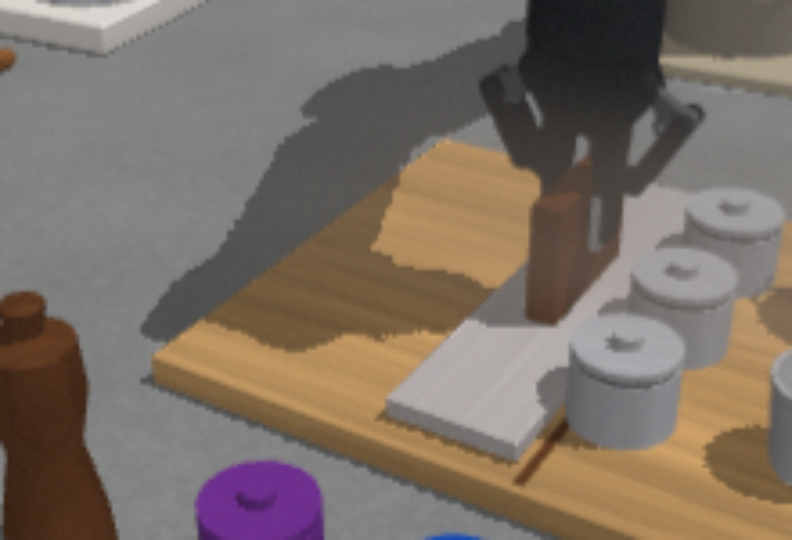

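The cups stand upright against the edge. Cup3's side at (570,430) is just short of the line at (520,483), as intended. Finish the push, then draw back 65 mm with the grip still held and measure.

```bash
python3 -m inch '[1,0,2,0,0,1,0,4,0,0,1,0,6,0,0,1,0,6,0,0,1,0,6,0,0]'; python3 go.py .5609 .0410 .0827 86.04; python3 -m inch '[1,0,-5,0,0,1,0,-15,0,0,1,0,-30,0,0,1,0,-45,0,0,1,0,-58,0,0,1,0,-64,0,0,1,0,-65,0,0,1,0,-65,0,0]'; python3 - <<'E'
from h import *
for n in("top","scene"):
    a=imaging.capture(n); cv2.imwrite(f'pics/{n}5.png',a[:,:,::-1])
a=cv2.imread('pics/top5.png')[140:340,140:380]; b=cv2.imread('pics/scene5.png')[130:280,240:480]
cv2.imwrite('pics/both5.png',np.vstack([cv2.resize(a,(480,400-80)),cv2.resize(b,(480,270))]))
E
```

```text
time_s: 9.6
tcp_pos: [0.5613, 0.0412, 0.0835]
ee_rot: [0.0, 0.034, 0.999, -0.001]
force: [0.7, -5.1, -1.2]
gripper_width: 0.0192
finger_force: 79.2
t 9.6 tcp [0.5613 0.0412 0.0835] yaw 86.05 tilt z [ 3.0e-04 -1.1e-03 -1.0e+00] q7 1.53 w 0.0192 F [ 0.7 -5.1 -1.2]
[ 0.4 -0.3  0.8] turn 0.01
time_s: 10.6
tcp_pos: [0.5568, -0.0222, 0.0832]
ee_rot: [-0.0, 0.034, 0.999, 0.0]
force: [0.2, 0.9, -2.9]
gripper_width: 0.0192
finger_force: 78.8
```

View pics/both5.png

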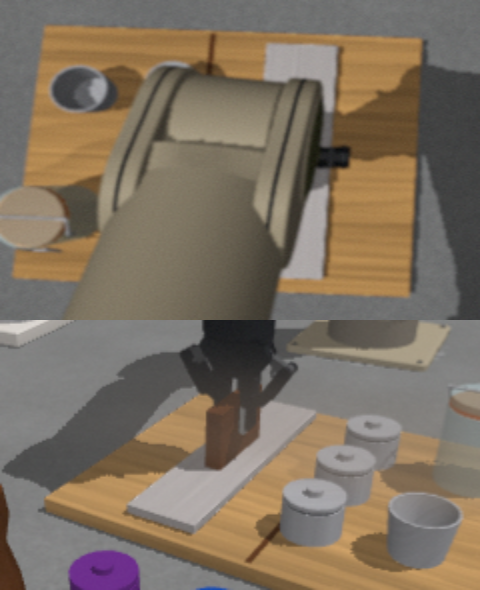

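The blade stands clear, about 60 mm back, and the cups are upright in a row just past the line: in the lower picture the line at (262,545) passes left of cup3 at (285,530). The arm hides them from above, so I lower, release, rise, clear the view and measure from the top.

```bash
python3 -m inch '[1,0,0,1,0,1,0,0,2,0,1,0,0,2,0,0.6,0,0,2,0,0,0,0,2,0,0,0,0,2,0,0,0,0,2,0,0,0,0,-30,0,0,0,0,-75,0,0,0,0,-120,0,0,0,0,-140,0]' && python3 -m inch '[0,0,-40,0,0,0,5,-90,0,0,0,10,-140,0,0,0,15,-190,0,0,0,20,-240,0,0,0,25,-290,0,0,0,25,-310,0,0,0,25,-310,0,0]'; cat > n.py <<'E'
from h import *
a=imaging.capture("top"); cv2.imwrite('pics/top6.png',a[:,:,::-1]); hsv=cv2.cvtColor(a,cv2.COLOR_RGB2HSV)
L=np.array([.5607,.0811]); ux=np.array([.9976,-.069]); uy=np.array([.069,.9976])
cu=((hsv[:,:,1]<60)&(hsv[:,:,2]>90)).astype(np.uint8)
for k,xp in enumerate((-.0845,.0065,.0928)):
    x,y=proj("top",np.r_[L+ux*xp+uy*.03,.068])[0].astype(int)
    c=blob(cu,x-24,y-20,x+24,y+20); e=cv2.minEnclosingCircle(np.float32(ray("top",c,.068))); d=np.array(e[0])-L; print("cup",k+1,(d@ux).round(4),(d@uy).round(4),e[1],(x,y))
P=[]
for y in list(range(163,172))+list(range(300,314)):
    row=hsv[y,228:256,2].astype(float); w=np.clip(np.median(row)-20-row,0,None)
    if w.sum()>0: P.append((228+(w*np.arange(28)).sum()/w.sum(),y))
print("line off",np.median((ray("top",P,.02)-L)@uy))
c=blob((hsv[:,:,2]>125)&(hsv[:,:,1]<60),255,150,350,340); r=cv2.minAreaRect(np.float32(ray("top",c,.032))); print("blade",r,(np.array(r[0])-L)@uy)
cv2.imwrite('pics/c6.png',cv2.resize(a[140:340,140:380,::-1],None,fx=2.8,fy=2.8))
E
python3 n.py
```

```text
time_s: 12.08
tcp_pos: [0.5576, -0.0229, 0.2261]
ee_rot: [0.002, 0.034, 0.999, 0.0]
force: [0.0, -0.7, -0.7]
gripper_width: 0.0856
finger_force: 0.0
time_s: 13.08
tcp_pos: [0.5098, -0.332, 0.2231]
ee_rot: [-0.0, 0.036, 0.999, -0.0]
force: [0.2, 0.6, -0.1]
gripper_width: 0.0854
finger_force: 0.0
cup 1 -0.0827 0.0281 0.03166600689291954 (np.int64(217), np.int64(276))
cup 2 0.0085 0.0273 0.03134078532457352 (np.int64(221), np.int64(233))
cup 3 0.0942 0.0276 0.03229280561208725 (np.int64(224), np.int64(192))
line off -1.564214121289379e-05
blade ((0.5568270683288574, -0.02485910803079605), (0.08117922395467758, 0.31970614194869995), 86.06224060058594) -0.10597203845683098
```

View pics/c6.png

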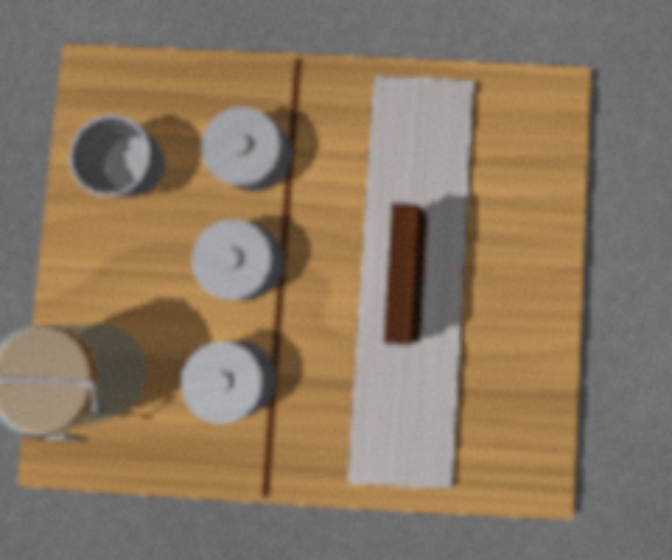

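The top view shows the three cups upright at (227,382), (236,259) and (244,147), in a row with their near sides on the line (265..298). The blade lies flat on the board at (410,280), released and clear. Measured near sides are within about 1 mm of the line, once I allow for the visible cup flanks on the camera side. Hand in.

```bash
python3 -c "
from station import env; print(env.hand_in())"
```

```text
the job is handed in; nothing more can be done
None
```

The job is handed in at about 13 s of the 42 s allowed: the three cups stand upright in a row with their near sides within about 1 mm of the line, and the straightedge lies flat on the board on the side it pushed from, clear of the cups; no verdict was returned.

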